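# Seat the sediment trap's keyed lid

### The arm

A 6-joint arm with a two-finger parallel gripper is mounted at the origin on the work surface. World frame = base frame: x ahead of the robot, y to its left, z up, the work surface at z = 0. Lengths are in mm, angles in rad, forces in N, time in s.
With the tool pointing down it reaches from about 350 to 775 mm from the base axis. Payload 7.3 kg.
Tool frame: the origin (TCP) lies midway between the tips of the shut fingers; the grasp point (between the pads) lies 19 mm behind it; x points along the fingers, y is the direction in which the jaws open and shut, and the axes are right-handed (so a half turn about x gives the same grasp; the last joint's range is limited). The gripper opens to 92 mm and grips with 3 to 60 N. Pads are 19 mm wide; open, the fingers measure 130 mm over their backs; the gripper's body (75 mm by 190 mm) begins 47 mm behind the grasp point.
Start: joints at [-1.495, 0.342, 1.524, -0, 1.275, -0.146], TCP at [115.514, -512.154, 226.741] pointing down, gripper open.
Joint ranges: [-2.53, 2.53], [-0.77, 2.02], [0.04, 2.7], [-1, 4.14], [0.28, 2.66], [-3.11, 3.11]. Speed limits (rad/s): [2.57, 2.57, 3.14, 3.14, 3.14, 3.14].

### API

Orientations are given as [roll, pitch, yaw] about the fixed x, y, z axes, in that order (R = Rz(yaw) Ry(pitch) Rx(roll)).
In Python, from plant import get_obs, capture, close_job gives the robot as it stands. The module is installed in compiled form; this text tells all that it offers.
- The arm moves only by the tool send_rows, never from a script. Its argument "moves" is a list of rows, each a list of 4 numbers: the shift along the tool's x, y, z in mm, then the turn about the tool's x in degrees. In form: [[tx, ty, tz, yaw], ...]. A call has 1 to 8 rows; each row shifts and turns the commanded pose from where the row before left it, along the tool's axes as they then stand; what a row does not reach is not made up. A row lasts 1/8 s, in which the tool goes at most 62.5 mm and 10.7 degrees, less where a joint would pass 70% of its speed; a pose out of reach is approached as far as the arm can. A call with a gripper value outside its range is refused whole. "hand" is the opening, from 0 (shut) to 1 (fully open), set as the call begins (left out, the last holds). The fingers move at their own pace and stop on an object; the grip force is fixed at half the most. Time passes only in rows, so rows that do not move let the fingers close. It gives the time, the measured TCP pose, the force and the opening at its end, in the units of the state.
- get_obs(): the state, without advancing time (a new reading comes with each control period).
- capture(name): name is "side" or "top" or "wrist"; returns a dict with "image" (480x640x3 uint8, red, green, blue), "K" (3x3 intrinsics, pixels), "position" and "attitude" of the camera in the world; the wrist camera has in their place "mount" (4x4, takes a point from camera to tool coordinates, whose origin is the TCP and whose axes are the tool frame's). Camera axes: x right, y down, z forward; pixel columns grow to the right and rows downward; lengths in mm; the calibration is good to about 2 mm. A picture is of the moment at which its call begins: read the wrist's pose just before it. There is no depth.
- close_job(): hands the job in, once; it reports no verdict.
The state is a dict: "time": time; "joint_positions": joint angles; "dq": joint speeds; "tau": joint torques, N m; "tool_pos": TCP position; "tcp_rot": TCP orientation; "contact_force": force on the tool from outside, world axes, zero at the start; "moment": the same for the moment, N m; "grip_width": finger opening in mm.
Only numpy, scipy, OpenCV 4.12 (cv2) and the standard library are available. Lean on these libraries where they do the work, as an engineer would, in place of code of your own. Each camera call takes 0.05 s, during which the arm holds its last target. There are 200 camera calls.

### The job

The lid of the grey sediment trap under the sink stands proud because the notch in its edge is not over the locating pin on the trap's rim. With a fingertip, push the lid round (either way) until its notch stands over the pin, then press down on the lid until it is seated fully home, flat on the rim, and take the hand away. Do not lift or tip the lid out of the trap, and leave the drain lever and the other things about the trap as they are.

Things in the scene. Friction and masses are not known exactly. Their poses are not given: they have to be found in the camera images.
- trap: Grey round plastic sediment trap fixed to the cupboard base, 188 mm across (204 mm foot; two low pipe stubs along its y axis, reaching 133 mm from the axis), flat rim top 90 mm above the base. Origin at the centre of its underside; its x axis points to the locating pin, z up. A 42 mm wide bore in the middle takes the lid's spigot.
- pin_top (a point): Top of the locating pin: a steel upright pin with a round top, 14 mm thick, 8 mm above the trap's rim, 80 mm from the trap's axis (half of it shows outside the lid's edge). A grey rib runs down the trap's outside at the same angle. Unless the notch is over it, the pin stops the lid from going down.
- seat (a point): Centre of the trap's rim plane, 90 mm above the base: the underside of the lid's plate lies here when seated. At the start it is 12 mm above (4 mm clear of the pin's top), the lid's spigot resting on a friction-held seal: the lid turns easily (about 0.03 N m), does not sink by itself, goes down with about 7 N pressed at its middle, and stays where it is left.
- lid: Loose lid, about 0.4 kg: a white plate 160 mm across, 10 mm thick, with one notch in its edge; a 40 mm wide, 55 mm deep spigot below (0.7 mm play); on the plate a flat-topped black plastic crown 24 mm high, D-shaped: round (radius 65 mm) on the notch side, cut off opposite the notch, where the plate lies bare. Origin at the centre of the plate's underside, x axis towards the notch, z up.
- notch (a point): Middle of the notch's mouth at the lid's edge, on the plate's top face, 80 mm from the lid's axis. The notch is 24 mm wide at the edge, narrowing inwards, 16 mm deep, and goes right through the plate.
- crown (a point): Centre of the crown's flat top, 34 mm above the plate's underside, on the lid's axis: the place to press.
- scourer: Loose stainless steel pot scourer, 80 mm across, 29 mm high, near the trap. Leave it.
- funnel: Loose aluminium funnel standing mouth down, 90 mm across, 95 mm high, near the trap. Leave it.
- bottle: Loose green glass bottle, 68 mm across, 200 mm high, at the far left. Leave it.
- jar: Loose glass jar with a steel lid, 70 mm across, 80 mm high, at the right. Leave it.
- brush: Loose brush lying at the near right. Leave it.
- drain_lever (a joint): Angle of the chrome lever on the drain pipe at the far right, 0 as it stands, grows as it is swung away from the robot. Leave it.
- step (a point): Point on the bare part of the plate's top, opposite the notch, 55 mm from the axis, 10 mm above the plate's underside. A fingertip here has about 37 mm to either side before it meets the crown's two cut-off faces (24 mm high, reaching 64 mm from the axis); pushed round the axis it turns the lid either way. A 44 mm round hub at the middle bulges towards it.

How it is judged (in metres and radians):
On the way:
1. the lid's notch stands over the pin (horizontal distance between notch and pin_top below 0.008 m), for 0.1 s.
At the end, for the whole second after the job is handed in: The lid is at rest, flat on the rim (plate within 2 mm of it, tilt under 0.03 rad, centred within 5 mm), its notch round the pin (within 8 mm) (horizontal distance between notch and pin_top below 0.008 m and z of lid in the frame of seat below 0.002 m and horizontal distance between lid and seat below 0.005 m and angle between lid's own z axis and vertical below 0.03 rad and linear speed of lid below 0.01 m/s); the robot touches nothing.
It fails at once if the lid is lifted (6 mm above where it started) or tipped (over 0.15 rad) (z of lid in the frame of seat above 0.018 m or angle between lid's own z axis and vertical above 0.15 rad).
It fails at once if a bystander is moved by more than 20 mm or tipped (distance of any of scourer, funnel, bottle, jar, brush from where it was at the start of the episode above 0.02 m or angle between any of bottle, funnel, jar's own z axis and vertical above 0.3 rad).
It fails at once if the drain lever is swung (value of joint drain_lever above 0.15 rad).
It also fails if it takes over 51 s, if anything falls off the work surface, if the arm or the gripper's body presses on something with over 40 N, if the wrist force passes 120 N, or if a joint passes its speed limit or range.

## Working session

There is one attempt and no reset: what is moved stays moved. The work goes in short steps, Python scripts to look and compute and a tool call to move; the robot and the scene stay as the last step left them, time stands still between calls to the robot, and variables do not carry over. Pictures are saved under pics/ and viewed, about 8 in all and at most 12, crops included, and the job is handed in when it is done.

Besides the shell and the picture viewer there is one more tool, called by a JSON object that holds its "op" and its "data", one argument or row to a line. send_rows: Moves the arm, as the interface text tells. Its arguments: {"type":"object","properties":{"moves":{"type":"array","items":{"type":"array","items":{"type":"number"}}},"hand":{"type":"number"}},"required":["moves"]}

```bash
mkdir -p pics; python3 - <<'E'
from plant import *
import cv2,numpy as np
o=get_obs();print(o)
for n in("top","side"):
    c=capture(n);cv2.imwrite(f"pics/{n}0.png",c["image"][:,:,::-1]);print(n,c["K"],c["position"],c["attitude"])
print(capture("wrist")["mount"])
E
```

```text
{'time': 0.0, 'joint_positions': array([-1.49500767e+00,  3.42739292e-01,  1.52504220e+00, -3.08179672e-05,
        1.27542132e+00, -1.45971229e-01]), 'dq': array([-2.37026367e-04, -3.91395772e-05, -5.51836310e-04,  1.80011300e-03,
        1.79660672e-03,  4.94209292e-04]), 'tau': array([-1.97648529e-03, -4.31246030e+01, -2.44224483e+01,  7.16049923e-02,
        5.58900239e-02, -1.06478396e-04]), 'tool_pos': array([ 115.46650664, -511.70642697,  226.02759159]), 'tcp_rot': array([-1.69846782,  1.56918589,  1.66489371]), 'contact_force': array([0.00519321, 0.01369934, 0.04569419]), 'moment': array([-0.01064685, -0.02950354,  0.06657467]), 'grip_width': 91.59895662743997}
top [[533.5624654    0.         311.83767213]
 [  0.         533.5624654  239.81244852]
 [  0.           0.           1.        ]] [ 292.15479592  -55.59380385 1420.81844658] [-2.91734632 -0.00477824 -1.49620656]
side [[593.23787889   0.         319.75358082]
 [  0.         593.23787889 243.87715742]
 [  0.           0.           1.        ]] [ 392.256252   1058.20196441 1046.55473104] [-2.27504444  0.0095817  -2.96812378]
[[-1.57880304e-04 -2.86794073e-01  9.57992242e-01 -1.57666069e+02]
 [ 9.99999884e-01  3.91183568e-04  2.81911902e-04  7.63330595e-01]
 [-4.55601485e-04  9.57992175e-01  2.86793978e-01 -7.76269583e+01]
 [ 0.00000000e+00  0.00000000e+00  0.00000000e+00  1.00000000e+00]]
```

View pics/top0.png

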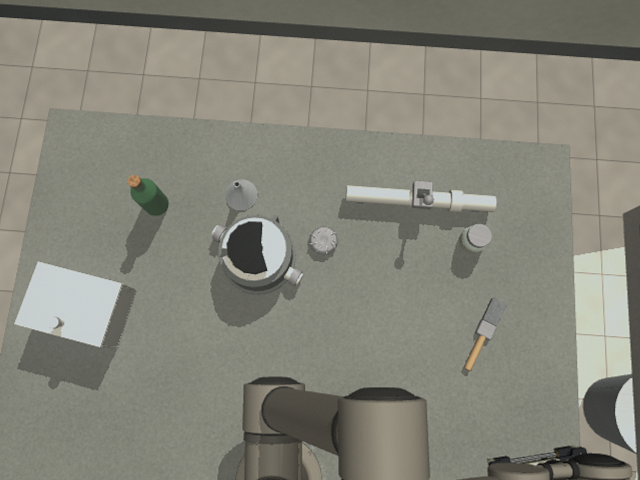

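View pics/side0.png

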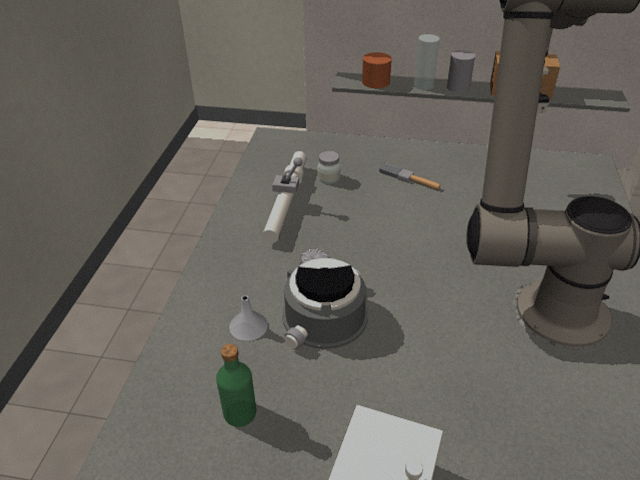

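The top view shows the trap at about (257,252), with the crown's black D on its left and the bare step on its right. The rib is at about (278,220), and the stubs are at (218,233) and (293,277). Next I'll measure these.

```bash
cat > h.py <<'E'
from plant import *
import cv2,numpy as np
from scipy.spatial.transform import Rotation as Ro
def cam(n):
    o=get_obs();c=capture(n)
    if n=="wrist":
        T=np.eye(4);T[:3,:3]=Ro.from_euler("xyz",o["tcp_rot"]).as_matrix();T[:3,3]=o["tool_pos"]
        M=T@c["mount"];return c["image"],c["K"],M[:3,3],M[:3,:3]
    return c["image"],c["K"],np.array(c["position"]),Ro.from_euler("xyz",c["attitude"]).as_matrix()
def px2w(C,uv,z):
    _,K,p,R=C
    uv=np.atleast_2d(np.array(uv,float));d=(R@np.linalg.inv(K)@np.c_[uv,np.ones(len(uv))].T).T
    return (p+d*((z-p[2])/d[:,2])[:,None])[:,:2]
def w2px(C,X):
    _,K,p,R=C;q=(K@R.T@(np.atleast_2d(X)-p).T).T;return q[:,:2]/q[:,2:]
E
python3 - <<'E'
from h import *
C=cam("top");im=C[0]
cv2.imwrite("pics/c1.png",cv2.resize(im[190:310,190:350,::-1],None,fx=5,fy=5,interpolation=cv2.INTER_CUBIC))
print("stub ends z~20", px2w(C,[(218,233),(293,277)],25), "rib",px2w(C,[(278,220)],45))
m=((im.max(2)<50)).astype(np.uint8);m[:190]=0;m[310:]=0;m[:,:190]=0;m[:,350:]=0
cs=max(cv2.findContours(m,0,2)[0],key=cv2.contourArea)
w=px2w(C,cs[:,0],136);print(len(w),cv2.minEnclosingCircle(w.astype(np.float32)));print(np.round(w[::4]).tolist())
E
```

```text
stub ends z~20 [[609.79049823 214.46789159]
 [505.92326053   3.57859808]] rib [[652.79061941  55.24625901]]
215 ((548.2305297851562, 108.89277648925781), 63.76223373413086)
[[598.0, 147.0], [579.0, 160.0], [566.0, 164.0], [529.0, 155.0], [534.0, 163.0], [522.0, 154.0], [513.0, 143.0], [499.0, 129.0], [492.0, 116.0], [495.0, 87.0], [501.0, 73.0], [511.0, 69.0], [528.0, 76.0], [545.0, 82.0], [562.0, 86.0], [564.0, 89.0], [552.0, 83.0], [537.0, 82.0], [523.0, 75.0], [511.0, 72.0], [506.0, 74.0], [498.0, 80.0], [496.0, 95.0], [501.0, 105.0], [511.0, 106.0], [511.0, 101.0], [510.0, 111.0], [503.0, 108.0], [495.0, 109.0], [500.0, 120.0], [503.0, 113.0], [500.0, 120.0], [501.0, 130.0], [517.0, 124.0], [509.0, 128.0], [508.0, 135.0], [521.0, 132.0], [526.0, 130.0], [523.0, 137.0], [517.0, 148.0], [529.0, 155.0], [532.0, 150.0], [525.0, 142.0], [530.0, 145.0], [535.0, 148.0], [537.0, 148.0], [532.0, 155.0], [539.0, 153.0], [559.0, 160.0], [567.0, 161.0], [567.0, 154.0], [569.0, 159.0], [587.0, 158.0], [593.0, 154.0]]
```

View pics/c1.png

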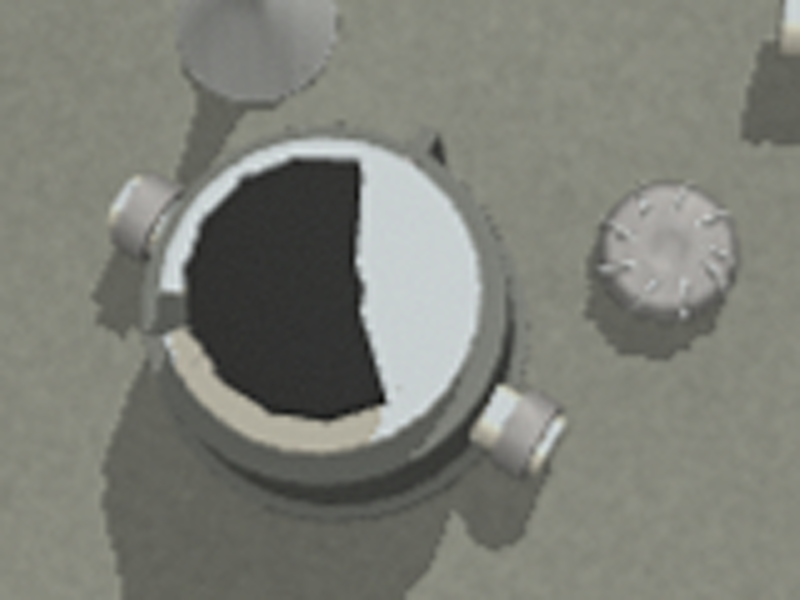

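```bash
python3 - <<'E'
from h import *
C=cam("top")
f=lambda p:np.array(p)/5+[190,190]-.4
e=px2w(C,f([(163,270),(205,190),(255,152),(320,137),(400,157),(455,205),(480,290),(465,350),(430,405),(380,437),(310,452),(240,430),(190,375)]),112)
A=np.c_[2*e,np.ones(len(e))];s=np.linalg.lstsq(A,(e**2).sum(1),rcond=None)[0];c=s[:2];print("lid c",c,np.sqrt(s[2]+c@c))
pol=lambda w:[(round(float(np.hypot(*(x-c)))),round(float(np.degrees(np.arctan2(*(x-c)[::-1])))))for x in w]
print("notch",pol(px2w(C,f([(172,310)]),112)))
print("crown corners/hub",pol(px2w(C,f([(360,160),(357,280),(385,403)]),136)))
print("rib",pol(px2w(C,f([(437,145)]),85)),pol(px2w(C,f([(437,145)]),45)))
st=px2w(C,[(218,233),(293,277)],25);d=st[0]-st[1];print("stub mid",st.mean(0),"pin dir",np.degrees(np.arctan2(d[1],d[0]))-90)
print("scourer",px2w(C,[(324,240)],15),"funnel",px2w(C,[(240,192)],50))
E
```

```text
lid c [558.77140886 103.80512778] 79.71421451284104
notch [(75, 102)]
crown corners/hub [(65, -14), (20, -84), (70, -146)]
rib [(100, -29)] [(108, -25)]
stub mid [557.85687938 109.02324484] pin dir -26.221177824982128
scourer [[614.37662124 -71.21221396]] funnel [[721.30628172 163.57396021]]
```

The notch is at about 101°, the pin at about -27°, and the lid centre at about (559,104). So I'll push clockwise by about 128°, with the tool turning along with the lid. First I'll work out the approach in tool axes.

```bash
cat >> h.py <<'E'
def pose():
    o=get_obs();R=Ro.from_euler("xyz",o["tcp_rot"]).as_matrix()
    return o,R,np.degrees(np.arctan2(R[1,1],R[0,1]))
def go(X,ang):
    o,R,a=pose();print("tool shift",np.round(R.T@(np.array(X)-o["tool_pos"]),1),"cw yaw",round((a-ang+180)%360-180,1),"q",np.round(o["joint_positions"],2),"p",np.round(o["tool_pos"],1),"ya",round(a,1),"F",np.round(o["contact_force"],1))
E
python3 - <<'E'
from h import *
print(np.round(pose()[1],2)); go((569,53,226),11); go((569,53,226),-169)
E
```

```text
[[-0.    0.22 -0.98]
 [ 0.   -0.98 -0.22]
 [-1.   -0.   -0.  ]]
tool shift [   0.7 -451.4 -566.7] cw yaw -88.3 q [-1.49  0.34  1.52 -0.    1.28 -0.15] p [ 115.5 -512.   226.4] ya -77.3 F [-0.4  0.  -0.3]
tool shift [   0.7 -451.4 -566.7] cw yaw 91.7 q [-1.49  0.34  1.52 -0.    1.28 -0.15] p [ 115.5 -512.   226.4] ya -77.3 F [-0.4  0.  -0.3]
```

{"op": "send_rows", "data": {
  "moves": [
    [0, -35, -44, 0],
    [0, -35, -44, 0],
    [0, -35, -44, 0],
    [0, -35, -44, 0],
    [0, -35, -44, 0],
    [0, -35, -44, 0],
    [0, -35, -44, 0],
    [0, -35, -44, 0]
  ],
  "hand": 0
}}

```text
time: 1.25
tool_pos: [398.2, -160.0, 226.9]
tcp_rot: [2.167, 1.57, -0.753]
contact_force: [1.2, -0.6, -0.0]
grip_width: 16.4
```

{"op": "send_rows", "data": {
  "moves": [
    [0, -35, -44, 0],
    [0, -35, -44, 0],
    [0, -35, -44, 0],
    [0, -35, -44, 0],
    [0, -25, -30, 0],
    [0, 0, 0, -10],
    [0, 0, 0, -10],
    [0, 0, 0, -10]
  ]
}}

```text
time: 2.25
tool_pos: [561.9, 44.9, 226.4]
tcp_rot: [-0.623, 1.57, -3.013]
contact_force: [-0.1, -0.1, 0.4]
grip_width: 0.3
```

{"op": "send_rows", "data": {
  "moves": [
    [0, 0, 0, -10],
    [0, 0, 0, -10],
    [0, 0, 0, -10],
    [0, 0, 0, -10],
    [0, 0, 0, -10],
    [0, 0, 0, -8],
    [0, 0, 0, 0]
  ]
}}

```text
time: 3.12
tool_pos: [561.9, 44.7, 226.5]
tcp_rot: [-1.547, 1.57, -2.932]
contact_force: [0.1, 0.0, 0.5]
grip_width: 0.1
```

```bash
python3 - <<'E'
from h import *
go((569,53,160),11);print(pose()[0]["time"])
C=cam("wrist");cv2.imwrite("pics/w1.png",C[0][:,:,::-1])
print(w2px(C,[(559,104,136),(559,104,112),(569,53,112)]))
E
```

```text
tool shift [66.5  8.5 -6.9] cw yaw -0.4 q [-0.06  0.41  1.42 -0.    1.31 -0.24] p [561.9  44.7 226.5] ya 10.6 F [0.1 0.  0.5]
3.125
[[335.90461071 145.88079732]
 [334.70672331 143.03428709]
 [334.62128948 224.18717723]]
```

View pics/w1.png

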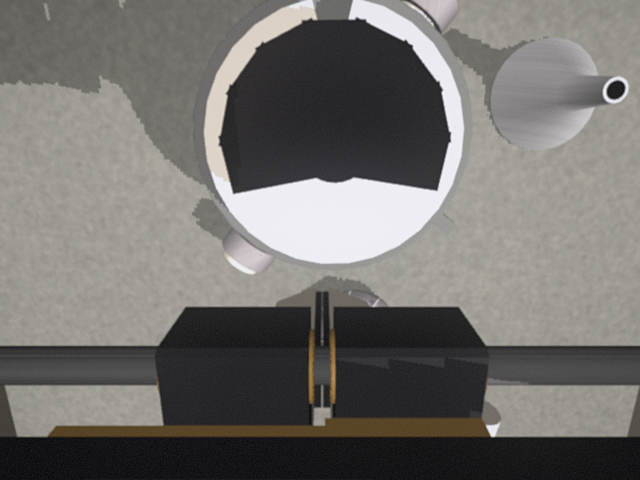

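The wrist view shows the D clearly. The notch is at about (333,10), the crown's corners at (233,193) and (438,189), the hub at (335,180), and the rib at about (447,222). The plate's edge is white.

```bash
python3 - <<'E'
from h import *
C=cam("wrist");im=C[0]
e=px2w(C,[(207,100),(205,150),(225,210),(265,248),(335,264),(400,247),(440,208),(460,150),(462,110)],112)
A=np.c_[2*e,np.ones(len(e))];s=np.linalg.lstsq(A,(e**2).sum(1),rcond=None)[0];c=s[:2];print("lid c",c,np.sqrt(s[2]+c@c))
pol=lambda w:[(round(float(np.hypot(*(x-c))),1),round(float(np.degrees(np.arctan2(*(x-c)[::-1]))),1))for x in w]
print("notch",pol(px2w(C,[(333,10)],112)))
print("crown corners/hub",pol(px2w(C,[(233,193),(335,182),(438,189),(300,180),(360,178)],136)))
print("rib",[pol(px2w(C,[(447,217)],z)) for z in (90,60)], "stub", px2w(C,[(240,262),(447,12)],25))
print("tcp px",w2px(C,[pose()[0]["tool_pos"]]))
E
```

```text
lid c [557.9655085  103.13906501] 80.39791828416907
notch [(74.9, 100.8)]
crown corners/hub [(64.3, -145.3), (19.9, -76.7), (65.6, -10.8), (26.9, -125.4), (23.4, -38.1)]
rib [[(96.5, -21.8)], [(108.0, -22.5)]] stub [[499.7380749  -17.8980764 ]
 [627.37817008 209.1971529 ]]
tcp px [[321.407029   311.22478891]]
```

```bash
python3 - <<'E'
import cv2
im=cv2.imread("pics/w1.png");cv2.imwrite("pics/w1c.png",cv2.resize(im[130:310,190:490],(780,468),interpolation=cv2.INTER_CUBIC))
E
```

```text
(no output)
```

View pics/w1c.png

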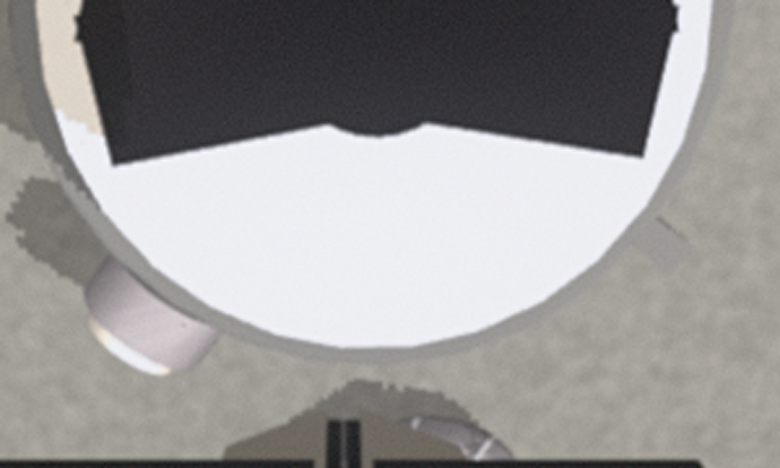

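{"op": "send_rows", "data": {
  "moves": [
    [30, 8.2, -6, 0],
    [40, 0, 0, 0],
    [30, 0, 0, 0],
    [9.5, 0, 0, 0],
    [0, -10, -4.5, 0],
    [0, -10, -4.5, 0],
    [0, -10, -4.5, 0],
    [0, -10, -4.5, 0]
  ]
}}

```text
time: 4.22
tool_pos: [525.7, 62.6, 118.0]
tcp_rot: [1.271, 1.569, -0.112]
contact_force: [0.1, -0.6, 0.2]
grip_width: 0.7
```

{"op": "send_rows", "data": {
  "moves": [
    [0, -2.2, -2.8, 4],
    [0, -2.2, -2.8, 4],
    [0, -4.3, -5.9, 8],
    [0, -4.3, -5.9, 8],
    [0, -4.3, -5.9, 8],
    [0, -4.3, -5.9, 8],
    [0, -2.2, -2.8, 4],
    [0, 0, 0, 0]
  ]
}}

```text
time: 5.22
tool_pos: [507.0, 96.8, 117.5]
tcp_rot: [1.818, 1.571, -0.333]
contact_force: [-0.3, 0.8, 0.2]
grip_width: 0.3
```

```bash
python3 - <<'E'
from h import *
go((558,103,117),0);o,R,a=pose();v=R.T@(o["tool_pos"]-[558,103,117]);print("axis->tcp tool",v)
C=cam("wrist");cv2.imwrite("pics/w2.png",C[0][:,:,::-1])
E
```

```text
tool shift [  0.5  39.2 -33.1] cw yaw -33.2 q [ 0.04  0.44  1.7  -0.    1.    0.62] p [507.   96.8 117.5] ya -33.2 F [-0.3  0.8  0.2]
axis->tcp tool [ -0.49146214 -39.20502564  33.14043974]
```

View pics/w2.png

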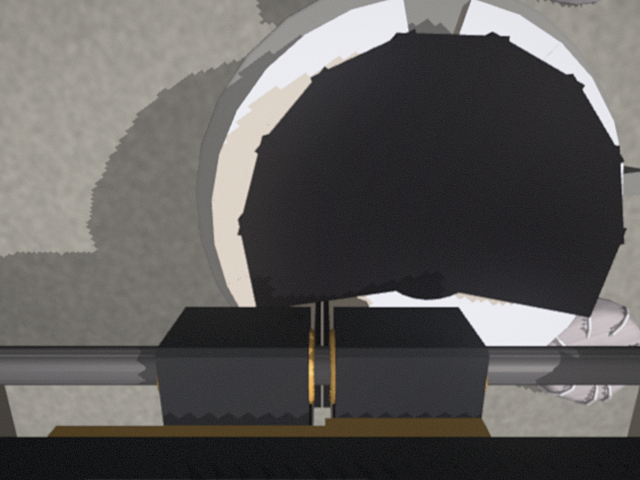

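The lid is turning with the tool. The notch is now at about (436,12), and the rib or its shadow at about (630,170).

```bash
python3 - <<'E'
from h import *
C=cam("wrist")
c=np.array([558,103]);A=lambda uv,z:[(np.hypot(*(x-c)).round(),np.degrees(np.arctan2(*(x-c)[::-1])).round(1)) for x in px2w(C,uv,z)]
print("notch",A([(406,2),(468,2)],112),"corner",A([(590,316)],136),"rib",A([(628,170)],90),A([(628,170)],60))
E
```

```text
notch [(np.float64(81.0), np.float64(63.7)), (np.float64(81.0), np.float64(48.7))] corner [(np.float64(63.0), np.float64(-57.2))] rib [(np.float64(96.0), np.float64(-20.8))] [(np.float64(116.0), np.float64(-24.9))]
```

{"op": "send_rows", "data": {
  "moves": [
    [0, -4.3, -5.9, 8],
    [0, -4.3, -5.9, 8],
    [0, -4.3, -5.9, 8],
    [0, -4.3, -5.9, 8],
    [0, -4.3, -5.9, 8],
    [0, -4.3, -5.9, 8],
    [0, -4.3, -5.9, 8],
    [0, -4.3, -5.9, 8]
  ]
}}

```text
time: 6.32
tool_pos: [530.9, 146.9, 117.2]
tcp_rot: [-0.121, 1.57, 2.89]
contact_force: [-0.9, 0.4, 0.8]
grip_width: 0.6
```

{"op": "send_rows", "data": {
  "moves": [
    [0, -2.2, -2.8, 4],
    [0, 0, 0, 0]
  ]
}}

```text
time: 6.58
tool_pos: [534.3, 148.5, 117.2]
tcp_rot: [-2.865, 1.571, 0.081]
contact_force: [-1.1, 1.0, -0.2]
grip_width: 0.7
```

```bash
python3 - <<'E'
from h import *
o,R,a=pose();v=R.T@(o["tool_pos"]-[558,103,117]);print("axis->tcp tool",v,"q",o["joint_positions"].round(2),a,o["time"],o["contact_force"])
C=cam("wrist");cv2.imwrite("pics/w3.png",C[0][:,:,::-1])
for t in(-20,-24,-28):print(t,w2px(C,[(558+r*np.cos(np.radians(t)),103+r*np.sin(np.radians(t)),z) for r,z in((80,98),(95,90))]).round().tolist())
E
```

```text
axis->tcp tool [ -0.16216497 -40.02249341  32.11545946] q [ 0.13  0.5   1.59 -0.    1.04  1.9 ] -101.20353566579084 6.575 [-1.06114134  1.02359429 -0.22407002]
-20 [[460.0, 20.0], [463.0, -19.0]]
-24 [[474.0, 23.0], [480.0, -15.0]]
-28 [[488.0, 27.0], [496.0, -10.0]]
```

View pics/w3.png

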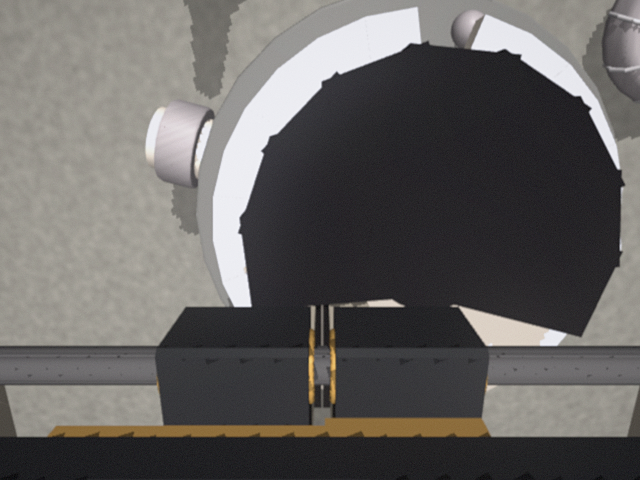

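The steel pin now shows in the notch: its left edge is at about (451,28) and its top at about row 10. The notch mouth's edges are at (418,7) and (484,14).

```bash
python3 - <<'E'
from h import *
C=cam("wrist")
c=np.array([558,103]);A=lambda uv,z:[(np.hypot(*(x-c)).round(1),np.degrees(np.arctan2(*(x-c)[::-1])).round(1)) for x in px2w(C,uv,z)]
print("notch",A([(418,7),(484,14)],112),"inner",A([(425,42),(472,47)],112),"pin",A([(469,28),(451,28)],96))
E
```

```text
notch [(np.float64(80.6), np.float64(-6.6)), (np.float64(79.9), np.float64(-23.0))] inner [(np.float64(69.5), np.float64(-8.5)), (np.float64(69.1), np.float64(-22.2))] pin [(np.float64(78.4), np.float64(-23.4)), (np.float64(77.2), np.float64(-18.5))]
```

{"op": "send_rows", "data": {
  "moves": [
    [0, -1.1, -1.4, 2],
    [0, -1.1, -1.4, 2],
    [0, -1.1, -1.4, 2],
    [0, -1.1, -1.4, 2],
    [0, 0, 0, 0],
    [0, 0, 0, 0]
  ]
}}

```text
time: 7.42
tool_pos: [540.8, 151.4, 117.2]
tcp_rot: [-3.095, 1.57, -0.29]
contact_force: [-0.8, 0.4, -0.4]
grip_width: 0.1
```

```bash
python3 - <<'E'
from h import *
o,R,a=pose();v=R.T@(o["tool_pos"]-[558,103,117]);print("axis->tcp tool",v,a,o["time"],o["contact_force"])
C=cam("wrist");cv2.imwrite("pics/w4.png",cv2.resize(C[0][0:100,380:540,::-1],(800,500),interpolation=cv2.INTER_CUBIC))
E
```

```text
axis->tcp tool [ -0.21059038 -39.98390982  32.17508398] -109.27882497557317 7.425 [-0.82353435  0.4465579  -0.43391271]
```

View pics/w4.png

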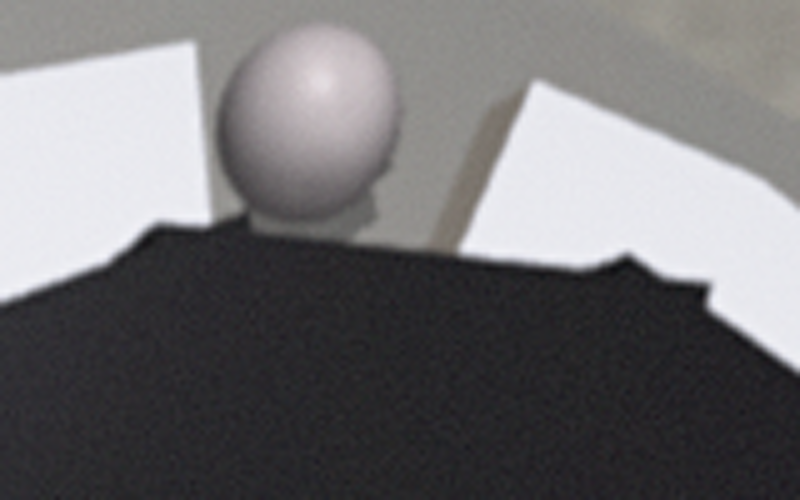

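In this crop the pin is at about (310,120), and the notch's mouth edges are at (193,40) and (532,80).

```bash
python3 - <<'E'
from h import *
C=cam("wrist")
f=lambda p:np.array(p)/5-.4+[380,0]
c=np.array([558,103]);A=lambda uv,z:[(np.hypot(*(x-c)).round(1),np.degrees(np.arctan2(*(x-c)[::-1])).round(1)) for x in px2w(C,f(uv),z)]
print("notch",A([(193,40),(532,80)],112),"inner",A([(210,225),(460,250)],112),"pin",A([(310,120)],94))
print(px2w(C,f([(193,40),(532,80)]),112).mean(0),px2w(C,f([(310,120)]),94),C[2])
E
```

```text
notch [(np.float64(80.5), np.float64(-14.7)), (np.float64(79.7), np.float64(-31.6))] inner [(np.float64(68.8), np.float64(-15.5)), (np.float64(68.4), np.float64(-30.3))] pin [(np.float64(78.9), np.float64(-24.0))]
[630.88671096  71.92426015] [[630.04701131  70.89564226]] [614.21771317 125.09450938 274.91604943]
```

The notch is at -23.1° and the pin at -24.0°. I'll nudge 1°, back off, rise, and go to the centre above the crown.

{"op": "send_rows", "data": {
  "moves": [
    [0, -0.5, -0.7, 1],
    [0, 0, 0, 0],
    [0, 1, 4, 0],
    [-20, 0, 0, 0],
    [-25, 0, 0, 0],
    [0, 20, -18, 0],
    [0, 19, -18, 0],
    [0, 0, 0, 0]
  ]
}}

```text
time: 8.52
tool_pos: [558.1, 101.7, 162.2]
tcp_rot: [2.908, 1.57, -0.589]
contact_force: [0.0, -0.0, 0.3]
grip_width: 0.5
```

```bash
python3 - <<'E'
from h import *
go((558,103,139),0)
E
```

```text
tool shift [23.2 -1.2  0.5] cw yaw -110.4 q [ 0.05  0.48  1.5  -0.    1.16  1.97] p [558.1 101.7 162.2] ya -110.4 F [ 0.  -0.   0.3]
```

{"op": "send_rows", "data": {
  "moves": [
    [12, -1.2, 0.5, 0],
    [10, 0, 0, 0],
    [3, 0, 0, 0],
    [2, 0, 0, 0],
    [2, 0, 0, 0],
    [2, 0, 0, 0]
  ]
}}

```text
time: 9.28
tool_pos: [557.5, 104.6, 132.4]
tcp_rot: [-3.12, 1.57, -0.332]
contact_force: [-3.7, -0.8, 9.3]
grip_width: 0.8
```

{"op": "send_rows", "data": {
  "moves": [
    [2, 0, 0, 0],
    [2, 0, 0, 0],
    [1, 0, 0, 0],
    [1, 0, 0, 0],
    [1, 0, 0, 0],
    [0, 0, 0, 0]
  ]
}}

```text
time: 10.02
tool_pos: [557.3, 104.6, 125.2]
tcp_rot: [2.755, 1.57, -0.741]
contact_force: [-3.5, -0.9, 7.8]
grip_width: 0.4
```

{"op": "send_rows", "data": {
  "moves": [
    [1, 0, 0, 0],
    [1, 0, 0, 0],
    [0, 0, 0, 0]
  ]
}}

```text
time: 10.4
tool_pos: [557.0, 104.7, 124.3]
tcp_rot: [2.689, 1.571, -0.806]
contact_force: [-8.1, 0.3, 16.2]
grip_width: 0.6
```

{"op": "send_rows", "data": {
  "moves": [
    [1, 0, 0, 0],
    [1, 0, 0, 0],
    [0, 0, 0, 0]
  ]
}}

```text
time: 10.78
tool_pos: [557.0, 104.7, 124.1]
tcp_rot: [-2.955, 1.569, -0.167]
contact_force: [-12.5, -0.9, 29.8]
grip_width: 0.9
```

Force is rising with no more travel, so the lid is seated. I'll lift off and look.

{"op": "send_rows", "data": {
  "moves": [
    [-5, 0, 0, 0],
    [-15, 0, 0, 0],
    [-40, 0, 0, 0],
    [-50, 0, 0, 0],
    [-50, 0, 0, 0],
    [0, 0, 0, 0]
  ]
}}

```text
time: 11.52
tool_pos: [559.5, 104.6, 285.2]
tcp_rot: [-2.746, 1.561, 0.042]
contact_force: [-0.4, -0.6, -0.6]
grip_width: 0.4
```

```bash
python3 - <<'E'
from h import *
go((558,103,270),0)
C=cam("wrist");S=cam("side")
cv2.imwrite("pics/e.png",np.hstack([cv2.resize(C[0],(480,360)),cv2.resize(S[0][230:350,260:400],(420,360),interpolation=cv2.INTER_CUBIC)[:,50:370]])[:,:,::-1])
E
```

```text
tool shift [15.1  2.1  1. ] cw yaw -110.3 q [ 0.05  0.38  1.3  -0.    1.45  1.97] p [559.5 104.6 285.2] ya -110.3 F [-0.4 -0.6 -0.6]
```

View pics/e.png

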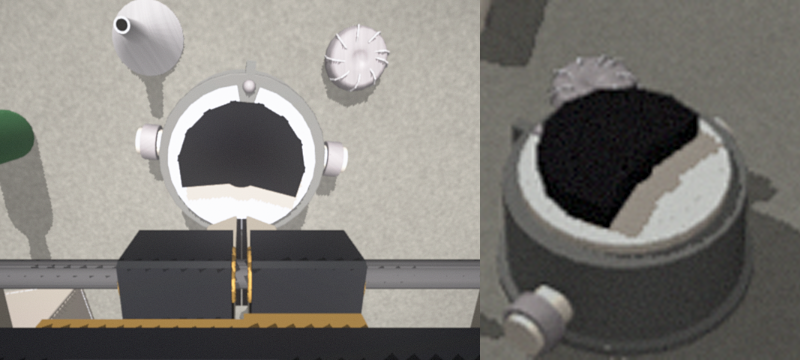

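The pin shows inside the notch at about (250,87). The lid lies level with the rim in both views, and the funnel and scourer stand clear of it. I'll hand the job in.

```bash
python3 -c "from plant import *;print(close_job(),get_obs()['time'])"
```

```text
the job is handed in; nothing more can be done
the job is handed in; nothing more can be done
```

The lid is turned, seated on the rim and handed in; all checks agreed with this, though the interface gives no verdict.

- **Turning:** I put the shut fingertips on the bare step and pushed the lid about 125° clockwise against the crown's cut face. Before a last 1° nudge, the wrist picture put the notch at about -23.1° and the pin at about -24.0°, roughly 1 mm apart at the edge.
- **Pressing:** I pressed the crown down at the middle. Travel stopped with the fingertip 124.1 mm above the base, as expected for a seated lid, while the vertical force rose to about 30 N.
- **Last look:** The final pictures show the pin inside the notch and the lid flat on the rim. The hand was about 160 mm clear, with no real contact force.
- **Bystanders:** The funnel and scourer showed clear of the lid in the last picture. I did not measure their positions again, and I did not re-check the jar, the brush or the drain lever; the arm worked only over the trap after its approach.
- **One small disagreement:** Early estimates of the pin's direction ranged from about -21° to -29°. The close view settled it at -24°.

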